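Send the rinsed filter basket to drain

ROBOT

A 6-joint arm with a two-finger parallel gripper is mounted at the origin on the work surface. World frame = base frame: x ahead of the robot, y to its left, z up, the work surface at z = 0. Lengths are in m, angles in rad, forces in N, time in s.
With the tool pointing down it reaches from about 0.25 to 0.725 m from the base axis. Payload 9.7 kg.
Tool frame: the origin (TCP) lies midway between the tips of the shut fingers; the grasp point (between the pads) lies 19 mm behind it; z points along the fingers, x is the direction in which the jaws open and shut, and the axes are right-handed (so a half turn about z gives the same grasp; the last joint's range is limited). The gripper opens to 85 mm and grips with 20 to 120 N. Pads are 22 mm wide; open, the fingers measure 114 mm over their backs; the gripper's body (76 mm by 85 mm) begins 54 mm behind the grasp point. The pads swing forward as they close: fully open they stand 13 mm farther back than shut.
Start: joints at [1.218, 0.087, 0.176, 1.66, 0, 1.571], TCP at [0.19, 0.516, 0.231] pointing down, gripper open.
Joint ranges: [-3.13, 3.13], [-0.85, 1.81], [-1.15, 1.24], [-2.2, 2.28], [-1.44, 1.52], [-3.14, 3.14]. Speed limits (rad/s): [2.22, 2.22, 2.57, 3.14, 3.14, 3.14].

INTERFACE

Orientations are given as [roll, pitch, yaw] about the fixed x, y, z axes, in that order (R = Rz(yaw) Ry(pitch) Rx(roll)).
In Python, from station import observe, read_camera, camera_model, arm gives the robot as it stands.
- The arm moves only by the tool move_arm, never from a script. Its argument "targets" is a list of rows, each an object of numbers: "x", "y", "z": the shift along the tool's x, y, z each as a share of 500 mm, from -1 to 1; "yaw": the turn about the tool's z as a share of 90 degrees, from -1 to 1. A call has 1 to 5 rows; each row is the pose to reach, as a shift and turn from the pose commanded when the call began, along the tool's axes at that moment; what a row does not reach only later rows make up. A row lasts 1/10 s, in which the tool goes at most 50 mm and 8.59 degrees, less where a joint would pass 70% of its speed; a pose out of reach is approached as far as the arm can. A call with a number of a shift or a turn outside -1 to 1 is refused whole. A call with a gripper value outside its range is refused whole. "gripper" is the opening, from 0 (shut) to 1 (fully open), set as the call begins (left out, the last holds). The fingers move at their own pace and stop on an object; "grip_force" is the grip in N (left out, the last holds). Time passes only in rows, so rows that repeat a pose let the fingers close. It gives the time, the measured TCP pose, the force and the opening at its end, in the units of the state.
- observe(): the state, without advancing time (a new reading comes with each control period).
- read_camera(name): name is "scene" or "side" or "wrist"; returns the picture (400x640x3 uint8, red, green, blue); there is no depth.
- camera_model(name): a dict with "K" (3x3 intrinsics, pixels), "xyz" and "orientation" of the camera in the world. Camera axes: x right, y down, z forward; pixel columns grow to the right and rows downward; lengths in m; the calibration is good to about 2 mm. A picture is of the moment at which its call begins: read the wrist's pose just before it. camera_model takes no time and is no camera call; for the wrist camera it gives the pose at the moment of the call.
- arm.finish_job(): hands the job in, once; it reports no verdict.
The state is a dict: "t": time; "joint_positions": joint angles; "joint_vel": joint speeds; "tau": joint torques, N m; "tcp_pos": TCP position; "eef_rot": TCP orientation; "wrist_force": force on the tool from outside, world axes, zero at the start; "ft_torque": the same for the moment, N m; "finger_gap": finger opening in m.
Only numpy, scipy, OpenCV 4.12 (cv2) and the standard library are available. Lean on these libraries where they do the work, as an engineer would, in place of code of your own. Each camera call takes 0.05 s, during which the arm holds its last target. There are 200 camera calls.

TASK

Hang the orange basket by its steel bail on the two-prong hook of the rail carriage while the carriage is still at its parked stop, and let go of it. Then slide the carriage one stop along the rail so that it clicks into the stop behind the steel drip tray, with the basket hanging still above the tray. Leave the pitcher, the tamper and the tumbler where they stand.

Things in the scene. Friction and masses are not known exactly. Their poses are not given: they have to be found in the camera images.
- rail: Aluminium rail fixed to the counter, 60 wide (x), 690 long (y), top at 25 mm. Origin: centre of its underside; y runs along it, -x faces the robot. Five stops at y = -260, -130, 0, 130, 260 mm, each between two 4 mm high steel ridges and marked by a yellow tick. A sprung ball clicks in: about 7 N to leave a stop; the last 8 mm into a stop the spring pulls the carriage in; play 1 to 2 mm.
- carriage (a joint): Position of the carriage along the rail's +y, m: 0 at the middle stop (parked), +-0.13 at the next stops, +-0.26 at the outermost; ends at +-0.285. Friction 1.5 N, 0.8 kg. Black block 62 (x) x 80 (y) mm, top at 68 mm; on its centre a steel post 28 x 28 mm up to 215 mm above the counter, the uppermost 30 mm yellow.
- post_top (a point): Centre of the top of the carriage's post, 215 mm above the counter; axes as the rail's. The post (28 x 28 mm) can be pushed on its +-y faces, or gripped, between 185 and 215 mm height, above the hook and a hung bail.
- hook_seat (a point): Where the middle of the hung bail's bar rests: 82 mm from the post's centre towards -x, 173.5 mm above the counter; axes as the rail's. Two steel prongs, rods of 8 mm diameter, run in -x at y = +-33 mm, so fingers holding the bail's middle fit between. The seat is 16 mm long in x; behind it a 7 mm hump, before it upturned tips (24 mm forward of the seat, up to 189 mm). Bring the bail in from -x.
- basket: Open orange parts basket 80 (x) x 110 (y) x 55 high, about 0.35 kg, with two round steel filters fixed inside and a rigid steel bail above it. Origin: centre of its underside; z up. Hung, its underside is about 43 mm above the counter.
- bail (a point): Middle of the basket's bail: a straight steel bar of 9 mm diameter along the basket's y axis, 100 mm long, its centre line 130 mm above the basket's underside; at y = +-50 mm it bends straight down to the basket's end walls. Axes as the basket's.
- tray: Steel drip tray fixed on the counter in front of one of the two stops beside the middle one, 90 (x) x 115 (y) x 12 high with dark slats. Origin: centre of its underside, level with its stop along the rail (82 mm from the rail's centre line); axes as the rail's.
- mat: Red mat fixed in front of the other neighbouring stop, 90 x 115 x 5 mm: not the place to go. Origin: centre of its underside.
- pitcher: Bystander: steel pitcher, 80 mm diameter, 100 high, with a handle. Origin: centre of its underside.
- tamper: Bystander: coffee tamper, steel foot of 58 mm diameter, dark wooden grip, 81 high. Origin: centre of its underside.
- tumbler: Bystander: copper tumbler, 68 mm diameter, 90 high, beyond the rail. Origin: centre of its underside.

How it is judged:
By the outcome, as a careful person would: the job done as asked, in the order asked, and still so for the second after the job is handed in, with the robot touching nothing.
It also fails if it takes over 56 s, if anything falls off the work surface, if the arm or the gripper's body presses on something with over 40 N, if the wrist force passes 120 N, or if a joint passes its speed limit or range.

## Working session

There is one attempt and no reset: what is moved stays moved. The work goes in short steps, Python scripts to look and compute and a tool call to move; the robot and the scene stay as the last step left them, time stands still between calls to the robot, and variables do not carry over. Pictures are saved under pics/ and viewed, about 8 in all and at most 12, crops included, and the job is handed in when it is done.

Besides the shell and the picture viewer there is one more tool, called as name(argument=value, ...), one argument or row to a line, values as JSON. move_arm: Moves the arm, as the interface text tells. Its arguments: {"type":"object","properties":{"targets":{"type":"array","items":{"type":"object","properties":{"x":{"type":"number"},"y":{"type":"number"},"z":{"type":"number"},"yaw":{"type":"number"}}}},"gripper":{"type":"number"},"grip_force":{"type":"number"}},"required":["targets"]}

```bash
mkdir -p pics; python3 - <<'E'
from station import *
import cv2,numpy as np
s=observe();print({k:np.round(v,3).tolist() for k,v in s.items()})
for n in("scene","side"):
    im=read_camera(n);cv2.imwrite(f"pics/{n}0.png",im[...,::-1]);m=camera_model(n);print(n,{k:np.round(v,4).tolist() for k,v in m.items()})
a=cv2.imread("pics/scene0.png");b=cv2.imread("pics/side0.png")
E
```

```text
{'t': 0.0, 'joint_positions': [1.218, 0.087, 0.175, 1.66, 0.0, 1.571], 'joint_vel': [0.0, -0.0, -0.001, -0.0, 0.0, 0.001], 'tau': [-0.001, -52.039, 46.481, 0.016, -0.0, 0.0], 'tcp_pos': [0.19, 0.516, 0.231], 'eef_rot': [-3.142, 0.001, 1.218], 'wrist_force': [0.312, -0.61, -0.061], 'ft_torque': [0.001, 0.014, 0.024], 'finger_gap': 0.085}
scene {'K': [[435.7421, 0.0, 320.4013], [0.0, 435.7421, 202.8838], [0.0, 0.0, 1.0]], 'xyz': [1.1284, 0.5963, 0.749], 'orientation': [-2.2019, -0.0001, 2.4097]}
side {'K': [[366.6673, 0.0, 315.0816], [0.0, 366.6673, 199.9711], [0.0, 0.0, 1.0]], 'xyz': [0.2281, -0.6843, 0.9034], 'orientation': [-2.3389, -0.0207, -0.4866]}
```

View pics/scene0.png

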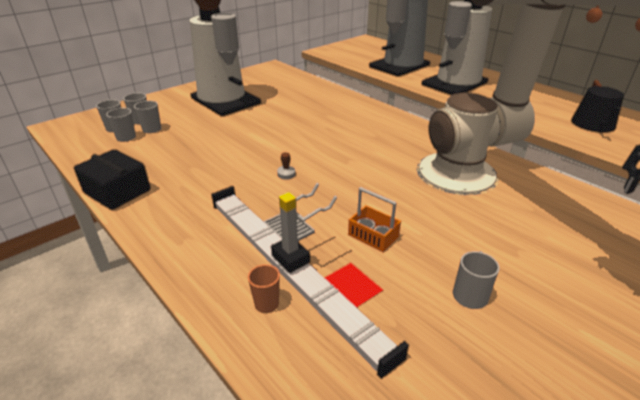

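View pics/side0.png

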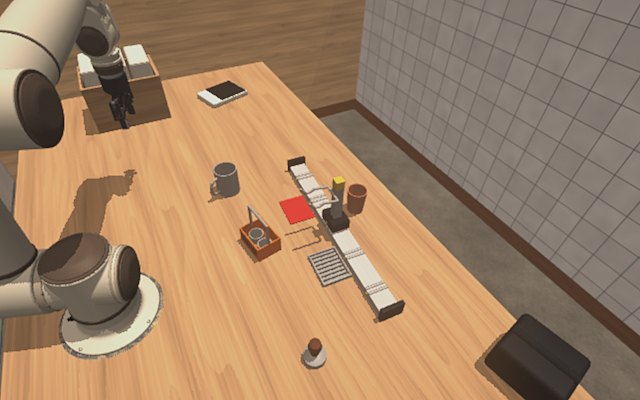

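```bash
cat > h.py <<'E'
from station import *
import cv2,numpy as np
from scipy.spatial.transform import Rotation as R
def ray(m,uv):
    uv=np.atleast_2d(uv).astype(float); d=np.c_[uv,np.ones(len(uv))]@np.linalg.inv(m["K"]).T
    return np.array(m["xyz"]), d@R.from_euler("xyz",m["orientation"]).as_matrix().T
def plane(m,uv,z):
    o,d=ray(m,uv); return o+d*((z-o[2])/d[:,2:])
def tri(m1,u1,m2,u2):
    o1,d1=ray(m1,u1);o2,d2=ray(m2,u2);d1=d1[0];d2=d2[0]
    t=np.linalg.lstsq(np.c_[d1,-d2],o2-o1,rcond=None)[0]; p=o1+t[0]*d1;q=o2+t[1]*d2
    return (p+q)/2,np.linalg.norm(p-q)
def proj(m,p):
    c=(np.atleast_2d(p)-m["xyz"])@R.from_euler("xyz",m["orientation"]).as_matrix(); c=c@np.array(m["K"]).T
    return c[:,:2]/c[:,2:]
def mask(im,lo,hi):
    return cv2.inRange(cv2.cvtColor(im,cv2.COLOR_BGR2HSV),lo,hi)
def big(mk):
    return max(cv2.findContours(mk,cv2.RETR_EXTERNAL,cv2.CHAIN_APPROX_NONE)[0],key=cv2.contourArea)[:,0,:]
E
python3 - <<'E'
from h import *
for n in("scene","side"):
    im=cv2.imread(f"pics/{n}0.png");m=camera_model(n)
    c=big(mask(im,(0,200,150),(4,255,255)));P=plane(m,c,.005)[:,:2]
    r=cv2.minAreaRect((P*1000).astype(np.float32));print(n,"mat",r)
    y=big(mask(im,(24,200,80),(34,255,255)));print("yellow",cv2.boundingRect(y),y.mean(0))
    o=big(mask(im,(5,200,80),(14,255,255)) if 1 else 0);print("orange",cv2.boundingRect(o),cv2.contourArea(o))
s=cv2.imread("pics/scene0.png")[175:275,265:415];d=cv2.imread("pics/side0.png")[165:290,230:380]
v=[cv2.resize(x,None,fx=4,fy=4,interpolation=cv2.INTER_CUBIC) for x in(s,d)]
cv2.imwrite("pics/zs.png",cv2.resize(v[0],(795,530)));cv2.imwrite("pics/zd.png",v[1])
E
```

```text
scene mat ((601.970458984375, 124.07177734375), (110.46440887451172, 78.1107406616211), 86.17794036865234)
yellow (280, 193, 15, 9) [286.53333333 196.9       ]
orange (349, 206, 51, 45) 999.5Traceback (most recent call last):
  File "<stdin>", line 4, in <module>
  File "h.py", line 19, in big
    return max(cv2.findContours(mk,cv2.RETR_EXTERNAL,cv2.CHAIN_APPROX_NONE)[0],key=cv2.contourArea)[:,0,:]
           ~~~^^^^^^^^^^^^^^^^^^^^^^^^^^^^^^^^^^^^^^^^^^^^^^^^^^^^^^^^^^^^^^^^^^^^^^^^^^^^^^^^^^^^^
ValueError: max() iterable argument is empty
```

```bash
python3 - <<'E'
from h import *
for n in("scene","side"):
    im=cv2.imread(f"pics/{n}0.png");m=camera_model(n)
    k=mask(im,(0,200,130),(5,255,255))|mask(im,(174,200,130),(180,255,255))
    try:
        P=plane(m,big(k),.005)[:,:2]
        r=cv2.minAreaRect((P*1000).astype(np.float32));print(n,"mat",r)
        y=big(mask(im,(24,200,80),(34,255,255)));print("yellow",cv2.boundingRect(y),y.mean(0))
    except Exception as e: print(e)
s=cv2.imread("pics/scene0.png")[175:275,265:415];d=cv2.imread("pics/side0.png")[165:290,230:380]
cv2.imwrite("pics/zs.png",cv2.resize(s,(750,500),interpolation=2));cv2.imwrite("pics/zd.png",cv2.resize(d,(720,600),interpolation=2))
E
```

```text
scene mat ((601.7023315429688, 124.12060546875), (111.22586059570312, 78.48011779785156), 86.0283432006836)
yellow (280, 193, 15, 9) [286.53333333 196.9       ]
max() iterable argument is empty
```

View pics/zs.png

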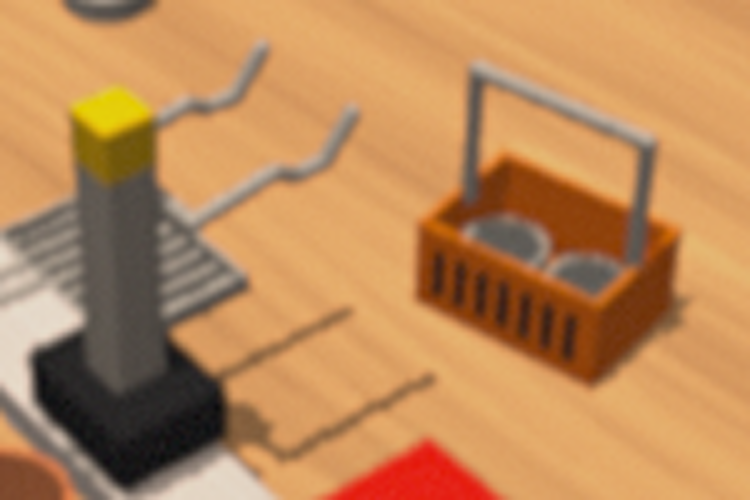

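View pics/zd.png

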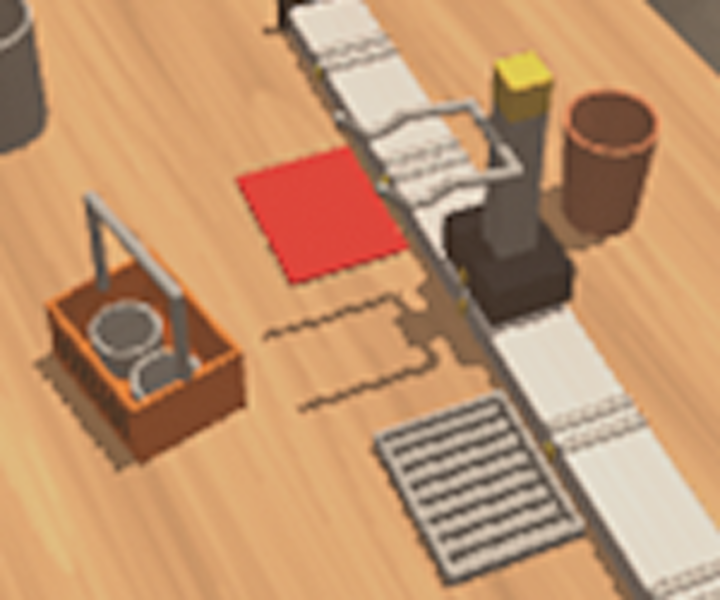

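```bash
python3 - <<'E'
from h import *
S=camera_model("scene");D=camera_model("side")
s=lambda u:np.array(u)/5+[265,175]-.4
d=lambda u:np.array(u)/4.8+[230,165]-.4
for n,a,b in[("post",(114,113),(523,70)),("bail+",(650,143),(92,198)),("bail-",(478,68),(178,292)),("tip+",(353,108),(340,115)),("tip-",(265,45),(385,187))]:
    p,e=tri(S,s(a),D,d(b));print(n,p.round(4),round(e,4))
print("post z",plane(S,s((114,113)),.215),plane(D,d((523,70)),.215))
for n,c,z in[("tray",[(378,435),(502,395),(582,528),(450,582)],.012),("mat",[(238,180),(348,148),(408,245),(292,283)],.005),("ticks",[(320,70),(385,180),(463,288),(550,450)],.023)]:
    P=plane(D,d(c),z);print(n,P[:,:2].round(4).tolist(),P.mean(0).round(4))
    if n!="ticks":
        for i in(1,0):
            e=(P[1]+P[0]-P[2]-P[3]);print(" yaw",np.arctan2(-e[0],e[1])) 
            break
E
```

```text
post [ 0.6763 -0.0122  0.2123] 0.0004
bail+ [0.429  0.0847 0.1281] 0.0011
bail- [ 0.446  -0.0136  0.1299] 0.0008
tip+ [0.5726 0.0267 0.1863] 0.0005
tip- [ 0.5681 -0.0391  0.1853] 0.0026
post z [[ 0.67842181 -0.00903028  0.215     ]] [[ 0.67472616 -0.01499398  0.215     ]]
tray [[0.5453, -0.0806], [0.6312, -0.0882], [0.6232, -0.1986], [0.534, -0.1954]] [ 0.5834 -0.1407  0.012 ]
 yaw -0.08558207373362889
mat [[0.5623, 0.1763], [0.6491, 0.1708], [0.6425, 0.0628], [0.5544, 0.0668]] [0.6021 0.1192 0.005 ]
 yaw -0.066485219325661
ticks [[0.6602, 0.241], [0.6494, 0.1119], [0.6487, -0.0042], [0.6311, -0.1466]] [0.6473 0.0505 0.023 ]
```

move_arm(
  targets=[
    {"x":-0.33,"y":0.36,"yaw":0.4},
    {"x":-0.33,"y":0.36,"yaw":0.4},
    {"x":-0.33,"y":0.36,"yaw":0.4},
    {"x":-0.33,"y":0.36,"yaw":0.4},
    {"x":-0.33,"y":0.36,"yaw":0.4},
  ],
  gripper=1,
)

```text
schema error: expected keys x, y, z, yaw
```

```bash
cat > go.py <<'E'
import sys
from h import *
# usage: go.py x y z yaw -> shares from the present measured pose
s=observe();p=np.array(s["tcp_pos"]);T=R.from_euler("xyz",s["eef_rot"])
x,y,z,w=map(float,sys.argv[1:5])
d=T.inv().apply(np.array([x,y,z])-p);dy=(T.inv()*R.from_euler("xyz",[np.pi,0,w])).as_rotvec()[2]
print("t",round(s["t"],2),"tcp",p.round(4),"rot",np.round(s["eef_rot"],3),"F",np.round(s["wrist_force"],1),"gap",round(s["finger_gap"],4))
print("shares",(d/.5).round(4),"yaw",round(dy/(np.pi/2),4))
E
python3 go.py 0.4375 0.0355 0.231 0.171
```

```text
t 0.1 tcp [0.19   0.5159 0.2307] rot [3.142e+00 1.000e-03 1.218e+00] F [-0.9  0.8  0.1] gap 0.0855
shares [-7.306e-01  7.966e-01  2.000e-04] yaw 0.6665
```

move_arm(
  targets=[
    {"x":-0.33,"y":0.36,"z":0,"yaw":0.4},
    {"x":-0.33,"y":0.36,"z":0,"yaw":0.4},
    {"x":-0.33,"y":0.36,"z":0,"yaw":0.4},
    {"x":-0.33,"y":0.36,"z":0,"yaw":0.4},
    {"x":-0.33,"y":0.36,"z":0,"yaw":0.4},
  ],
  gripper=1,
)

```text
t: 0.6
tcp_pos: [0.3023, 0.297, 0.2311]
eef_rot: [3.141, 0.0, 0.584]
wrist_force: [0.8, 1.0, 0.5]
finger_gap: 0.0853
```

```bash
python3 go.py 0.4375 0.0355 0.231 0.171
```

```text
t 0.6 tcp [0.3023 0.297  0.2311] rot [3.141 0.    0.584] F [0.8 1.  0.5] gap 0.0853
shares [-6.300e-02  5.854e-01  3.000e-04] yaw 0.2632
```

move_arm(
  targets=[
    {"x":-0.06,"y":0.56,"z":0,"yaw":0.26},
    {"x":-0.06,"y":0.56,"z":0,"yaw":0.26},
    {"x":-0.06,"y":0.56,"z":0,"yaw":0.26},
    {"x":-0.06,"y":0.56,"z":0,"yaw":0.26},
    {"x":-0.06,"y":0.56,"z":0,"yaw":0.26},
  ],
)

```text
t: 1.1
tcp_pos: [0.4184, 0.0756, 0.2312]
eef_rot: [-3.142, -0.0, 0.181]
wrist_force: [1.6, 1.8, 0.3]
finger_gap: 0.0855
```

```bash
python3 go.py 0.4375 0.0355 0.231 0.171
```

```text
t 1.1 tcp [0.4184 0.0756 0.2312] rot [-3.142 -0.     0.181] F [1.6 1.8 0.3] gap 0.0855
shares [0.0231 0.0858 0.0005] yaw 0.0064
```

move_arm(
  targets=[
    {"x":0.02,"y":0.04,"z":0,"yaw":0.0},
    {"x":0.02,"y":0.04,"z":0,"yaw":0.0},
    {"x":0.02,"y":0.04,"z":0,"yaw":0.0},
    {"x":0.02,"y":0.04,"z":0,"yaw":0.0},
  ],
)

```text
t: 1.5
tcp_pos: [0.4311, 0.0604, 0.2312]
eef_rot: [-3.141, 0.0, 0.182]
wrist_force: [0.1, 0.6, -0.3]
finger_gap: 0.0852
```

```bash
python3 go.py 0.4375 0.0355 0.231 0.171; python3 - <<'E'
from h import *
m=camera_model("wrist");im=read_camera("wrist");cv2.imwrite("pics/w1.png",im[...,::-1]);print(m)
print(proj(m,[[.429,.0847,.13],[.446,-.0136,.13],[.5726,.0267,.186]]))
E
```

```text
t 1.5 tcp [0.4311 0.0604 0.2312] rot [-3.141  0.     0.182] F [ 0.1  0.6 -0.3] gap 0.0852
shares [0.0037 0.0514 0.0004] yaw 0.007
{'K': array([[312.39424313,   0.        , 321.4061653 ],
       [  0.        , 312.39424313, 199.64916821],
       [  0.        ,   0.        ,   1.        ]]), 'xyz': array([0.41807804, 0.13184395, 0.37389051]), 'orientation': array([ 2.85418093e+00, -2.43577802e-04,  1.81411103e-01])}
[[324.15388662 170.90910398]
 [322.72394377 282.18373796]
 [512.44984767 304.01454806]]
```

View pics/w1.png

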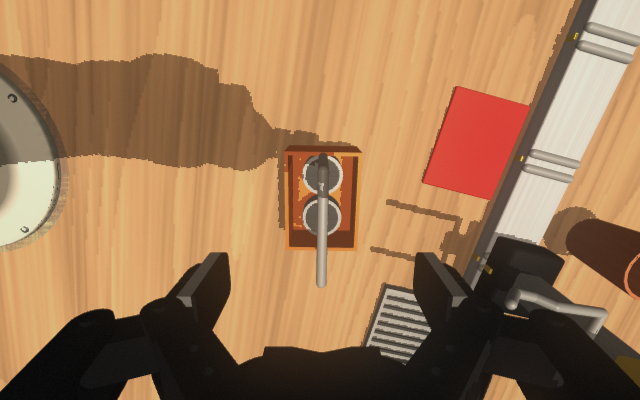

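move_arm(
  targets=[
    {"x":0.002,"y":0.051,"z":0.04,"yaw":0.0},
    {"x":0.002,"y":0.051,"z":0.14,"yaw":0.0},
    {"x":0.002,"y":0.051,"z":0.2,"yaw":0.0},
    {"x":0.002,"y":0.051,"z":0.24,"yaw":0.0},
    {"x":0.002,"y":0.051,"z":0.24,"yaw":0.0},
  ],
)

```text
t: 2.05
tcp_pos: [0.4352, 0.0357, 0.1088]
eef_rot: [-3.141, 0.004, 0.183]
wrist_force: [0.5, 0.2, 1.5]
finger_gap: 0.0853
```

move_arm(
  targets=[
    {"x":0,"y":0,"z":0,"yaw":0},
    {"x":0,"y":0,"z":0,"yaw":0},
    {"x":0,"y":0,"z":0,"yaw":0},
    {"x":0,"y":0,"z":0,"yaw":0},
    {"x":0,"y":0,"z":0,"yaw":0},
  ],
  gripper=0,
  grip_force=50,
)

```text
t: 2.55
tcp_pos: [0.4373, 0.0349, 0.1118]
eef_rot: [3.142, -0.001, 0.181]
wrist_force: [0.1, -0.1, -0.9]
finger_gap: 0.0122
```

move_arm(
  targets=[
    {"x":0,"y":0,"z":0,"yaw":0},
    {"x":0,"y":0,"z":0,"yaw":0},
    {"x":0,"y":0,"z":0,"yaw":0},
    {"x":0,"y":0,"z":0,"yaw":0},
  ],
)

```text
t: 2.95
tcp_pos: [0.4371, 0.0347, 0.1117]
eef_rot: [3.141, -0.0, 0.181]
wrist_force: [-3.3, -2.5, 6.0]
finger_gap: 0.0073
```

move_arm(
  targets=[
    {"x":0,"y":0,"z":-0.04,"yaw":0},
    {"x":0,"y":0,"z":-0.08,"yaw":0},
    {"x":0,"y":0,"z":-0.12,"yaw":0},
    {"x":0,"y":0,"z":-0.16,"yaw":0},
    {"x":0,"y":0,"z":-0.18,"yaw":0},
  ],
)

```text
t: 3.45
tcp_pos: [0.4373, 0.035, 0.2021]
eef_rot: [-3.141, -0.001, 0.181]
wrist_force: [0.6, 0.0, -4.8]
finger_gap: 0.0071
```

move_arm(
  targets=[
    {"x":0.01,"y":0.01,"z":0,"yaw":0.02},
    {"x":0.03,"y":0.03,"z":0,"yaw":0.06},
    {"x":0.06,"y":0.05,"z":0,"yaw":0.1},
    {"x":0.08,"y":0.07,"z":0,"yaw":0.14},
    {"x":0.099,"y":0.091,"z":0,"yaw":0.16},
  ],
)

```text
t: 3.95
tcp_pos: [0.4944, -0.0015, 0.1996]
eef_rot: [3.141, 0.002, -0.073]
wrist_force: [-0.4, -1.2, -4.6]
finger_gap: 0.0068
```

move_arm(
  targets=[
    {"x":0,"y":0,"z":0,"yaw":0},
    {"x":0,"y":0,"z":0,"yaw":0},
    {"x":0,"y":0,"z":0,"yaw":0},
  ],
)

```text
t: 4.25
tcp_pos: [0.4935, -0.0008, 0.201]
eef_rot: [-3.142, 0.001, -0.069]
wrist_force: [-0.1, 0.3, -5.6]
finger_gap: 0.0068
```

```bash
python3 go.py 0.594 -0.008 0.196 -0.07; python3 - <<'E'
from h import *
m=camera_model("wrist");im=read_camera("wrist");cv2.imwrite("pics/w2.png",im[...,::-1])
print(proj(m,[[.5726,.0267,.186],[.5681,-.0391,.186]]))
im=read_camera("side");cv2.imwrite("pics/d2.png",cv2.resize(im[130:290,220:400,::-1],(675,600),interpolation=2))
E
```

```text
t 4.25 tcp [ 0.4935 -0.0008  0.201 ] rot [-3.142e+00  1.000e-03 -6.900e-02] F [-0.1  0.3 -5.6] gap 0.0068
shares [0.2015 0.0005 0.0099] yaw 0.0004
[[469.36615965 186.85300654]
 [454.29242628 297.24239909]]
```

View pics/w2.png

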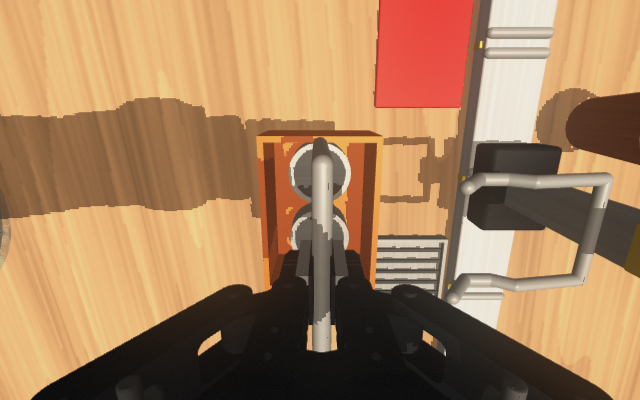

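```bash
python3 - <<'E'
from h import *
m=camera_model("wrist")
print(plane(m,[(322,152),(322,353)],.22))
print(plane(m,[(468,186),(455,297)],.186), plane(m,[(500,180),(490,280)],.1735))
E
```

```text
[[ 0.49777114  0.05481456  0.22      ]
 [ 0.49103585 -0.04208865  0.22      ]]
[[ 0.57218349  0.02721385  0.186     ]
 [ 0.56881738 -0.03913379  0.186     ]] [[ 0.59563467  0.0259138   0.1735    ]
 [ 0.59527777 -0.03731414  0.1735    ]]
```

move_arm(
  targets=[
    {"x":0.03,"y":0,"z":0,"yaw":0},
    {"x":0.08,"y":0,"z":0,"yaw":0},
    {"x":0.13,"y":0,"z":0,"yaw":0},
    {"x":0.18,"y":0,"z":0,"yaw":0},
    {"x":0.202,"y":0,"z":0,"yaw":0},
  ],
)

```text
t: 4.85
tcp_pos: [0.5962, -0.0078, 0.2008]
eef_rot: [-3.142, -0.0, -0.069]
wrist_force: [0.5, 0.4, -5.2]
finger_gap: 0.007
```

move_arm(
  targets=[
    {"x":0,"y":0,"z":0,"yaw":0},
    {"x":0,"y":0,"z":0.02,"yaw":0},
    {"x":0,"y":0,"z":0.04,"yaw":0},
    {"x":0,"y":0,"z":0.06,"yaw":0},
    {"x":0,"y":0,"z":0.07,"yaw":0},
  ],
)

```text
t: 5.35
tcp_pos: [0.5937, -0.0079, 0.1647]
eef_rot: [3.142, 0.002, -0.07]
wrist_force: [0.3, -0.1, -4.6]
finger_gap: 0.0072
```

move_arm(
  targets=[
    {"x":0,"y":0,"z":0,"yaw":0},
    {"x":0,"y":0,"z":0.005,"yaw":0},
    {"x":0,"y":0,"z":0.01,"yaw":0},
    {"x":0,"y":0,"z":0.014,"yaw":0},
    {"x":0,"y":0,"z":0.014,"yaw":0},
  ],
)

```text
t: 5.85
tcp_pos: [0.5947, -0.008, 0.1591]
eef_rot: [3.142, 0.0, -0.07]
wrist_force: [-0.3, -0.1, -4.8]
finger_gap: 0.007
```

```bash
python3 go.py 0.5944 -0.0077 0.155 -0.07; python3 - <<'E'
from h import *
a=read_camera("side")[150:270,260:380,::-1];b=read_camera("scene")[160:280,250:400,::-1]
cv2.imwrite("pics/d3.png",np.hstack([cv2.resize(a,(350,350),interpolation=2),cv2.resize(b,(437,350),interpolation=2)]))
E
```

```text
t 5.85 tcp [ 0.5947 -0.008   0.1591] rot [ 3.142  0.    -0.07 ] F [-0.3 -0.1 -4.8] gap 0.007
shares [-0.0005 -0.0006  0.0081] yaw -0.0001
```

View pics/d3.png

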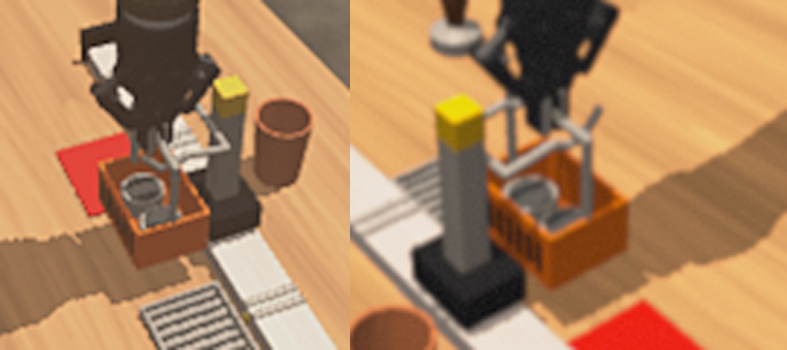

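The basket is now over the prongs. Its bail sits behind the upturned tip, with the arms outside the prongs, and the gripper still carries the weight. I'll lower it the last few millimetres.

move_arm(
  targets=[
    {"x":0,"y":0,"z":0.003,"yaw":0},
    {"x":0,"y":0,"z":0.005,"yaw":0},
    {"x":0,"y":0,"z":0.007,"yaw":0},
    {"x":0,"y":0,"z":0.008,"yaw":0},
    {"x":0,"y":0,"z":0.008,"yaw":0},
  ],
)

```text
t: 6.45
tcp_pos: [0.5947, -0.008, 0.1552]
eef_rot: [-3.142, 0.0, -0.07]
wrist_force: [0.1, -0.8, -4.3]
finger_gap: 0.0068
```

move_arm(
  targets=[
    {"x":0,"y":0,"z":0.001,"yaw":0},
    {"x":0,"y":0,"z":0.002,"yaw":0},
    {"x":0,"y":0,"z":0.002,"yaw":0},
  ],
)

```text
t: 6.75
tcp_pos: [0.5948, -0.008, 0.1548]
eef_rot: [-3.142, -0.001, -0.07]
wrist_force: [-1.1, 0.5, -1.3]
finger_gap: 0.007
```

move_arm(
  targets=[
    {"x":0,"y":0,"z":0.002,"yaw":0},
    {"x":0,"y":0,"z":0.002,"yaw":0},
    {"x":0,"y":0,"z":0.002,"yaw":0},
  ],
)

```text
t: 7.05
tcp_pos: [0.5949, -0.008, 0.1545]
eef_rot: [-3.141, -0.001, -0.07]
wrist_force: [-3.1, 0.7, 5.4]
finger_gap: 0.0074
```

move_arm(
  targets=[
    {"x":0,"y":0,"z":0,"yaw":0},
    {"x":0,"y":0,"z":0,"yaw":0},
    {"x":0,"y":0,"z":0,"yaw":0},
    {"x":0,"y":0,"z":0,"yaw":0},
    {"x":0,"y":0,"z":0,"yaw":0},
  ],
  gripper=0.4,
)

```text
t: 7.55
tcp_pos: [0.5947, -0.008, 0.1532]
eef_rot: [3.142, 0.0, -0.07]
wrist_force: [-0.5, 0.6, -0.4]
finger_gap: 0.0342
```

move_arm(
  targets=[
    {"x":0,"y":0,"z":-0.02,"yaw":0},
    {"x":0,"y":0,"z":-0.05,"yaw":0},
    {"x":0,"y":0,"z":-0.1,"yaw":0},
    {"x":0,"y":0,"z":-0.16,"yaw":0},
    {"x":0,"y":0,"z":-0.2,"yaw":0},
  ],
)

```text
t: 8.05
tcp_pos: [0.5948, -0.008, 0.2562]
eef_rot: [-3.141, -0.002, -0.07]
wrist_force: [0.1, 0.7, 0.2]
finger_gap: 0.0342
```

```bash
python3 go.py 0.676 -0.0135 0.26 -1.641; python3 - <<'E'
from h import *
m=camera_model("wrist");w=read_camera("wrist")
a=read_camera("side")[150:270,260:380,::-1];b=read_camera("scene")[160:280,250:400,::-1]
np.save("w4.npy",w);import pickle;pickle.dump(m,open("m4.p","wb"))
v=np.hstack([cv2.resize(a,(350,350),interpolation=2),cv2.resize(b,(437,350),interpolation=2)])
w=cv2.resize(w[120:400,230:640,::-1],(366,250));v2=np.zeros((600,787,3),np.uint8);v2[:350]=v;v2[350:,:366]=w
cv2.imwrite("pics/d4.png",v2)
E
```

```text
t 8.05 tcp [ 0.5948 -0.008   0.2562] rot [-3.141e+00 -2.000e-03 -7.000e-02] F [0.1 0.7 0.2] gap 0.0342
shares [ 0.1627 -0.0004 -0.0072] yaw 1.0001
```

View pics/d4.png

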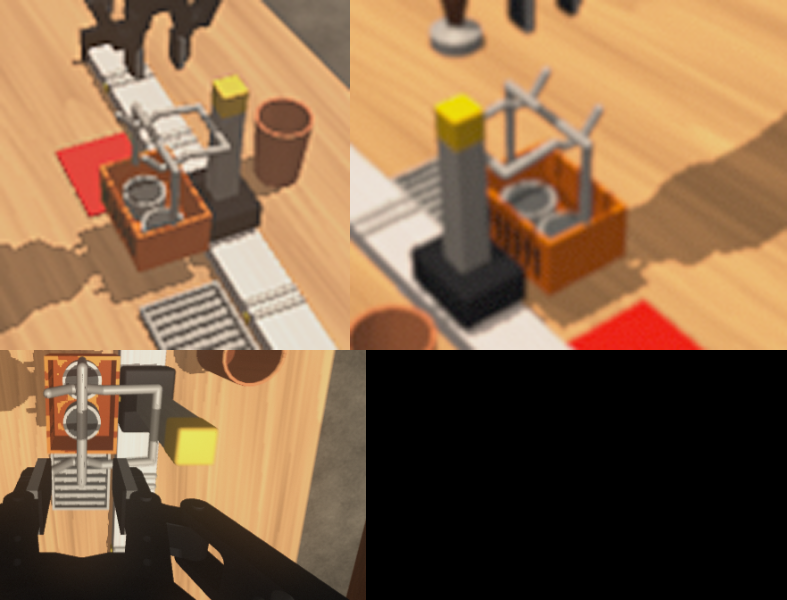

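```bash
python3 - <<'E'
from h import *
import pickle
m=pickle.load(open("m4.p","rb"));w=np.load("w4.npy")[...,::-1].copy()
k=mask(w,(24,120,200),(34,255,255));k[:,:400]=0
c=big(k);r=cv2.minAreaRect(c.astype(np.float32));print(r)
P=plane(m,c,.215)[:,:2]*1000;print(cv2.minAreaRect(P.astype(np.float32)))
print(plane(m,[r[0]],.215),np.round(observe()["joint_positions"],3))
E
python3 go.py 0.676 -0.0135 0.26 1.501
```

```text
((450.0, 228.5), (37.0, 44.0), 90.0)
((676.099609375, -14.808792114257812), (25.076879501342773, 26.135250091552734), 85.89546966552734)
[[ 0.67600234 -0.0145734   0.215     ]] [-0.014  0.207  0.358  1.718  0.     1.627]
t 8.2 tcp [ 0.5953 -0.008   0.2552] rot [-3.141e+00 -3.000e-03 -7.000e-02] F [ 0.9 -0.1 -1.4] gap 0.0338
shares [ 0.1618 -0.0004 -0.0091] yaw -1.0002
```

move_arm(
  targets=[
    {"x":0.04,"y":0.001,"z":-0.02,"yaw":-0.09},
    {"x":0.08,"y":0.002,"z":-0.02,"yaw":-0.18},
    {"x":0.12,"y":0.002,"z":-0.02,"yaw":-0.27},
    {"x":0.15,"y":0.002,"z":-0.02,"yaw":-0.36},
    {"x":0.162,"y":0.002,"z":-0.02,"yaw":-0.45},
  ],
  gripper=0.75,
)

```text
t: 8.7
tcp_pos: [0.6763, -0.0147, 0.2612]
eef_rot: [-3.14, 0.002, 0.643]
wrist_force: [0.6, -0.3, 0.2]
finger_gap: 0.0643
```

move_arm(
  targets=[
    {"x":0,"y":0,"z":0,"yaw":-0.09},
    {"x":0,"y":0,"z":0,"yaw":-0.18},
    {"x":0,"y":0,"z":0,"yaw":-0.27},
    {"x":0,"y":0,"z":0,"yaw":-0.36},
    {"x":0,"y":0,"z":0,"yaw":-0.45},
  ],
)

```text
t: 9.2
tcp_pos: [0.6752, -0.0146, 0.2621]
eef_rot: [-3.14, 0.0, 1.349]
wrist_force: [0.4, 0.2, -0.7]
finger_gap: 0.0639
```

move_arm(
  targets=[
    {"x":0,"y":0,"z":0,"yaw":-0.09},
    {"x":0,"y":0,"z":0,"yaw":-0.1},
    {"x":0,"y":0,"z":0,"yaw":-0.1},
    {"x":0,"y":0,"z":0,"yaw":-0.1},
  ],
)

```text
t: 9.6
tcp_pos: [0.6754, -0.0147, 0.2629]
eef_rot: [-3.141, 0.0, 1.498]
wrist_force: [0.1, -0.2, 0.1]
finger_gap: 0.0638
```

```bash
python3 go.py 0.676 -0.0147 0.188 1.501
```

```text
t 9.6 tcp [ 0.6754 -0.0147  0.2629] rot [-3.141  0.     1.498] F [ 0.1 -0.2  0.1] gap 0.0638
shares [0.     0.0014 0.1498] yaw -0.0022
```

move_arm(
  targets=[
    {"x":0,"y":0.001,"z":0.04,"yaw":0},
    {"x":0,"y":0.001,"z":0.08,"yaw":0},
    {"x":0,"y":0.001,"z":0.12,"yaw":0},
    {"x":0,"y":0.001,"z":0.15,"yaw":0},
    {"x":0,"y":0.001,"z":0.15,"yaw":0},
  ],
)

```text
t: 10.1
tcp_pos: [0.675, -0.0147, 0.1857]
eef_rot: [-3.138, 0.0, 1.499]
wrist_force: [-0.4, -0.6, 0.1]
finger_gap: 0.0641
```

move_arm(
  targets=[
    {"x":0,"y":0,"z":0,"yaw":0},
    {"x":0,"y":0,"z":0,"yaw":0},
    {"x":0,"y":0,"z":0,"yaw":0},
    {"x":0,"y":0,"z":0,"yaw":0},
    {"x":0,"y":0,"z":0,"yaw":0},
  ],
  gripper=0.2,
  grip_force=30,
)

```text
t: 10.6
tcp_pos: [0.6764, -0.0147, 0.1897]
eef_rot: [3.139, -0.0, 1.501]
wrist_force: [0.0, -0.3, 5.9]
finger_gap: 0.0274
```

```bash
python3 go.py 0.6668 -0.1444 0.188 1.501
```

```text
t 10.6 tcp [ 0.6764 -0.0147  0.1897] rot [ 3.139 -0.     1.501] F [ 0.  -0.3  5.9] gap 0.0274
shares [-0.2602 -0.0009  0.0034] yaw -0.0003
```

move_arm(
  targets=[
    {"x":-0.003,"y":0,"z":0,"yaw":0},
    {"x":-0.01,"y":0,"z":0,"yaw":0},
    {"x":-0.019,"y":0,"z":0,"yaw":0},
    {"x":-0.029,"y":0,"z":0,"yaw":0},
    {"x":-0.04,"y":0,"z":0,"yaw":0},
  ],
)

```text
t: 11.1
tcp_pos: [0.675, -0.0341, 0.1897]
eef_rot: [3.139, -0.001, 1.501]
wrist_force: [-0.2, 2.0, 6.3]
finger_gap: 0.0275
```

move_arm(
  targets=[
    {"x":-0.012,"y":0,"z":0,"yaw":0},
    {"x":-0.024,"y":0,"z":0,"yaw":0},
    {"x":-0.036,"y":0,"z":0,"yaw":0},
    {"x":-0.048,"y":0,"z":0,"yaw":0},
    {"x":-0.06,"y":0,"z":0,"yaw":0},
  ],
)

```text
t: 11.6
tcp_pos: [0.6729, -0.0645, 0.1897]
eef_rot: [3.139, -0.001, 1.501]
wrist_force: [-0.2, 2.0, 5.2]
finger_gap: 0.0278
```

```bash
python3 go.py 0.6668 -0.1444 0.188 1.501
```

```text
t 11.6 tcp [ 0.6729 -0.0645  0.1897] rot [ 3.139e+00 -1.000e-03  1.501e+00] F [-0.2  2.   5.2] gap 0.0278
shares [-0.1604 -0.0011  0.0034] yaw -0.0001
```

Sliding smoothly, with about 2 N of drag. I'll carry on to the stop.

move_arm(
  targets=[
    {"x":-0.012,"y":0,"z":0,"yaw":0},
    {"x":-0.024,"y":0,"z":0,"yaw":0},
    {"x":-0.036,"y":0,"z":0,"yaw":0},
    {"x":-0.048,"y":0,"z":0,"yaw":0},
    {"x":-0.06,"y":0,"z":0,"yaw":0},
  ],
)

```text
t: 12.1
tcp_pos: [0.6708, -0.0944, 0.1897]
eef_rot: [3.139, -0.0, 1.501]
wrist_force: [0.9, 0.7, 5.0]
finger_gap: 0.0273
```

move_arm(
  targets=[
    {"x":-0.012,"y":0,"z":0,"yaw":0},
    {"x":-0.024,"y":0,"z":0,"yaw":0},
    {"x":-0.036,"y":0,"z":0,"yaw":0},
    {"x":-0.048,"y":0,"z":0,"yaw":0},
    {"x":-0.06,"y":0,"z":0,"yaw":0},
  ],
)

```text
t: 12.6
tcp_pos: [0.6688, -0.1243, 0.1897]
eef_rot: [3.139, -0.0, 1.501]
wrist_force: [0.8, 2.6, 5.6]
finger_gap: 0.0277
```

move_arm(
  targets=[
    {"x":-0.011,"y":0,"z":0,"yaw":0},
    {"x":-0.021,"y":0,"z":0,"yaw":0},
    {"x":-0.03,"y":0,"z":0,"yaw":0},
    {"x":-0.036,"y":0,"z":0,"yaw":0},
    {"x":-0.039,"y":0,"z":0,"yaw":0},
  ],
)

```text
t: 13.1
tcp_pos: [0.6674, -0.1438, 0.1897]
eef_rot: [3.139, -0.0, 1.501]
wrist_force: [1.0, 1.4, 5.8]
finger_gap: 0.0273
```

```bash
python3 go.py 0.6668 -0.1444 0.188 1.501
```

```text
t 13.1 tcp [ 0.6674 -0.1438  0.1897] rot [ 3.139 -0.     1.501] F [1.  1.4 5.8] gap 0.0273
shares [-0.0012 -0.0012  0.0034] yaw -0.0002
```

move_arm(
  targets=[
    {"x":-0.001,"y":0,"z":0,"yaw":0},
    {"x":-0.001,"y":0,"z":0,"yaw":0},
    {"x":-0.001,"y":0,"z":0,"yaw":0},
    {"x":-0.001,"y":0,"z":0,"yaw":0},
  ],
)

```text
t: 13.5
tcp_pos: [0.6674, -0.1444, 0.1897]
eef_rot: [3.139, 0.0, 1.501]
wrist_force: [0.5, 0.4, 5.8]
finger_gap: 0.0275
```

move_arm(
  targets=[
    {"x":0,"y":0,"z":0,"yaw":0},
    {"x":0,"y":0,"z":0,"yaw":0},
    {"x":0,"y":0,"z":0,"yaw":0},
    {"x":0,"y":0,"z":0,"yaw":0},
    {"x":0,"y":0,"z":0,"yaw":0},
  ],
  gripper=0.75,
)

```text
t: 14.0
tcp_pos: [0.6668, -0.1444, 0.1881]
eef_rot: [-3.141, -0.0, 1.501]
wrist_force: [1.0, -0.3, -0.3]
finger_gap: 0.0644
```

move_arm(
  targets=[
    {"x":0,"y":0,"z":-0.03,"yaw":0},
    {"x":0,"y":0,"z":-0.08,"yaw":0},
    {"x":0,"y":0,"z":-0.14,"yaw":0},
    {"x":0,"y":0,"z":-0.18,"yaw":0},
    {"x":0,"y":0,"z":-0.2,"yaw":0},
  ],
)

```text
t: 14.5
tcp_pos: [0.6671, -0.1444, 0.2907]
eef_rot: [3.139, 0.0, 1.501]
wrist_force: [-0.2, -0.0, 0.5]
finger_gap: 0.0641
```

```bash
python3 go.py 0.6668 -0.1444 0.188 1.501; python3 - <<'E'
from h import *
S=camera_model("scene");D=camera_model("side")
a=read_camera("side")[:,:,::-1].copy();b=read_camera("scene")[:,:,::-1].copy()
for n,m,im in(("side",D,a),("scene",S,b)):
    print(n,"post top predicted px",proj(m,[[.6668,-.1444,.215],[.676,-.0147,.215]]).round(1).tolist())
    try:
        im0=im;k=mask(im0,(24,150,120),(34,255,255));print(cv2.boundingRect(big(k)))
    except Exception as e:print(e)
a=a[170:310,260:420];b=b[140:280,220:400]
cv2.imwrite("pics/d5.png",np.hstack([cv2.resize(a,(400,350),interpolation=2),cv2.resize(b,(400,311),interpolation=2).copy() if 0 else cv2.resize(b,(400,350),interpolation=2)]))
E
```

```text
t 14.5 tcp [ 0.6671 -0.1444  0.2907] rot [3.139 0.    1.501] F [-0.2 -0.   0.5] gap 0.0641
shares [ 1.000e-04 -1.100e-03  2.054e-01] yaw -0.0002
side post top predicted px [[360.8, 208.7], [338.9, 179.0]]
(355, 205, 12, 9)
scene post top predicted px [[254.9, 170.0], [286.6, 195.6]]
(249, 167, 13, 8)
```

View pics/d5.png

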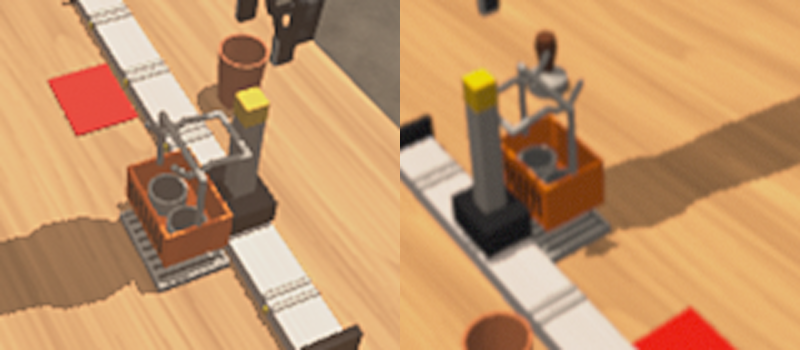

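move_arm(
  targets=[
    {"x":0,"y":0,"z":-0.04,"yaw":0},
    {"x":0,"y":0,"z":-0.08,"yaw":0},
    {"x":0,"y":0,"z":-0.1,"yaw":0},
    {"x":0,"y":0,"z":-0.1,"yaw":0},
    {"x":0,"y":0,"z":-0.1,"yaw":0},
  ],
)

```text
t: 15.1
tcp_pos: [0.6671, -0.1444, 0.337]
eef_rot: [-3.141, -0.0, 1.501]
wrist_force: [-0.1, -0.9, -0.7]
finger_gap: 0.0642
```

```bash
python3 - <<'E'
from h import *
f=[]
for i in range(8): f.append(read_camera("scene").astype(float))
d=[np.abs(cv2.blur(f[i]-f[0],(3,3))[140:280,220:320]).max().round(1) for i in range(1,8)];print("motion",d)
f0=cv2.imread("pics/scene0.png")[...,::-1].astype(float);D=np.abs(cv2.blur(f[-1]-f0,(3,3)))
for n,(y0,y1,x0,x1) in dict(tumbler=(262,315,245,285),pitcher=(250,310,450,500),tamper=(150,182,274,300)).items():print(n,D[y0:y1,x0:x1].mean().round(1))
y=big(mask(f[-1][...,::-1].astype(np.uint8),(24,150,120),(34,255,255)));print(cv2.boundingRect(y),observe()["wrist_force"],observe()["t"])
E
```

```text
motion [np.float64(4.1), np.float64(4.4), np.float64(4.1), np.float64(8.3), np.float64(11.7), np.float64(12.2), np.float64(12.2)]
tumbler 5.7
pitcher 3.8
tamper 14.8
(249, 168, 13, 8) [-0.14165869  0.09072699  0.46480296] 15.5
```

```bash
python3 - <<'E'
from h import *
f=[read_camera("scene").astype(float) for i in range(16)]
for i in (3,6,9,12,15):
    d=np.abs(cv2.blur(f[i]-f[0],(3,3))[140:300,200:340]).max(2);print(d.max().round(1),(d>8).sum(),np.unravel_index(d.argmax(),d.shape))
s=read_camera("side");b=cv2.imread("pics/side0.png")[...,::-1].astype(float);D=np.abs(cv2.blur(s-b,(3,3)))
for n,(y0,y1,x0,x1) in dict(tumbler=(182,215,345,370),pitcher=(160,200,208,242),tamper=(335,370,298,330)).items():print(n,D[y0:y1,x0:x1].mean().round(1))
E
```

```text
8.6 1 (np.int64(62), np.int64(128))
8.6 1 (np.int64(62), np.int64(128))
8.7 1 (np.int64(62), np.int64(128))
4.3 0 (np.int64(84), np.int64(94))
4.6 0 (np.int64(77), np.int64(106))
tumbler 17.2
pitcher 9.4
tamper 11.5
```

```bash
python3 - <<'E'
from h import *
a=cv2.imread("pics/side0.png");b=read_camera("side")[...,::-1]
cv2.imwrite("pics/cmp.png",np.hstack([x[140:390,190:420] for x in(a,b)]))
E
```

```text
(no output)
```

View pics/cmp.png

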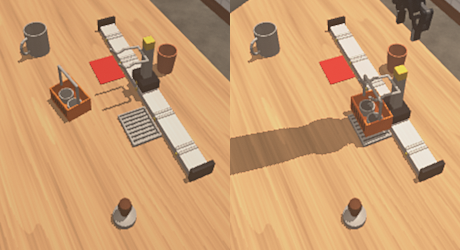

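The pitcher (35,40), tamper (124,212) and tumbler (167,58) are at the same pixels in both halves. The basket hangs over the tray, so I'm handing in.

```bash
python3 -c "
from station import *
print(arm.finish_job(),observe()['t'])"
```

```text
the job is handed in; nothing more can be done
the job is handed in; nothing more can be done
```

I hung the basket by its bail on the carriage's two prongs at the parked stop and let go. I then gripped the yellow post top, slid the carriage 130 mm to the stop behind the drip tray, released it and raised the arm clear. The job was handed in at about 16.5 s.

**What the last checks showed:**
- **Carriage:** the post top is within about 1 px (2–3 mm) of its predicted place in both camera views. That is inside the 8 mm over which the spring pulls the carriage in. I did not sense the click directly.
- **Basket:** it hangs over the tray and hardly changed over the last 0.8 s of pictures. An earlier frame check showed slightly larger changes (up to 12 grey levels), which had gone by then.
- **Pitcher, tamper and tumbler:** they look unmoved in a before-and-after picture. The plain pixel differences did not agree: up to 17 grey levels at the tumbler and 15 at the tamper. I put that down to the arm's shadow and the moved hook, but did not confirm it.
- **Forces:** the readings I saw stayed below about 7 N.

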